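# Hold the swarf bin's self-closing lid half open with the swarf hook

## Task

Lift the swarf hook off its fork on the tool stand (the T-handled tool with the J-shaped end, leave the flat-bladed scraper hanging), hook it under the bail of the swarf bin's self-closing lid and raise the lid to half open, about 45 degrees, so that I can tip a tray of chips in with the lid standing as a shield behind. Sharp swarf clings to the bin: keep the gripper and arm off the bin and its lid, touch them with the hook only. Finish holding the lid there, steady, with the hook still in your grip: do not let go.

Things in the scene. Friction and masses are not known exactly. Their poses are not given: they have to be found in the camera images.
- stand: Fixed tool stand, base 130 x 180 mm. Origin: under its base, on the table. Two forks, 55 mm to its +y and -y, carry hook and scraper. A fork is two level 7 mm rods, axes 48 mm apart, top 168.5 mm over the table, running to the stand's -x, with tips turned up 14.5 mm at x = -35 mm. The cross rail at x = +52 mm reaches 139 mm high. Lift a tool over 15 mm, then draw it to the stand's -x.
- hook: Loose swarf hook, 0.16 kg: black T handle, a flat-sided bar 15 (x) x 92 (y) x 18 (z) mm; from its middle a 6 mm steel rod runs down to a J bend that opens upward and points to +x. Origin: centre of the bar. It hangs with its bar across a fork, at x = -6 mm of the stand, 177.5 mm over the table, yaw as the stand's (J away from the robot); the bar's middle 40 mm is free for the fingers.
- hook_seat (a point): Inside the J, where the axis of a carried bar lies: 11 mm to +x of the handle's centre and 104 mm below it. The J is 16 mm wide inside; its lowest point is 114 mm below the handle's centre; its tip ends 27 mm to +x of the handle's centre and 95 mm below it.
- scraper: Loose chip scraper on the other fork: the same T handle and rod, but with a flat blade 50 mm wide in place of the J. Origin: centre of its handle. It stays where it hangs; which fork it has varies.
- bin: Fixed swarf bin of grey sheet steel, 176 (x) x 236 (y) mm, rim 90 mm over the table, covered by a lid of the same steel, a rod loop on each side. Origin: centre of its underside, on the table; its front faces -x, the lid is hinged at the back (+x).
- lid_hinge (a point): Middle of the lid's hinge axis, which runs along the bin's y: 94 mm to +x of the bin's origin, 91 mm over the table. Fixed to the bin, with the bin's axes.
- lid_bail (a point): Middle of the bail on the lid, on the axis of its level round bar (8 mm thick, 60 mm between its two legs, along the bin's y). Lid shut: 134 mm to -x of the hinge axis and 40 mm above it (131 mm over the table), with 32 mm clear between bar and lid, open to front and back. The lid's front edge is 188 mm from the hinge axis. The point turns with the lid.
- lid (a joint): Angle of the lid (rad): 0 shut, growing as its front edge rises; 0.785 is 45 degrees, stop at 1.30. No catch, hardly any friction: let go, it falls shut. The lid weighs about 0.45 kg; holding it by the bail takes 2 to 6 N upwards.

How it is judged (in metres and radians):
On the way, in this order (a step that is already met when the one before it is completed fails the run):
1. the hook has been lifted off its fork and is carried in the gripper, clear of the stand, the lid still shut (contact force between the fingers and hook above 1 N and contact force between hook and stand below 0.05 N and distance of hook from where it was at the start of the episode above 0.05 m and value of joint lid below 0.05 rad), for 0.2 s.
2. the lid is being lifted on the hook (contact force between the fingers and hook above 1 N and value of joint lid above 0.2 rad and contact force between hook and bin above 0.5 N), for 0.1 s.
At the end, for the whole second after the job is handed in: The lid stands still, open at 45 degrees give or take 7; its bail bar lies in the J of the hook (within 15 mm of its seat), the hook is gripped and clear of the stand, the robot itself touches neither bin nor lid, and the scraper hangs where it was (within 30 mm) (value of joint lid between 0.665 and 0.905 rad and velocity of joint lid between -0.1 and 0.1 rad/s and contact force between the fingers and hook above 1 N and contact force between hook and bin above 0.5 N and contact force between hook and stand below 0.05 N and x of hook_seat in the frame of lid_bail between -0.015 and 0.015 m and z of hook_seat in the frame of lid_bail between -0.015 and 0.015 m and y of hook_seat in the frame of lid_bail between -0.034 and 0.034 m and contact force between each of the arm, the fingers and bin below 0.2 N and distance of scraper from where it was at the start of the episode below 0.03 m); the arm keeps its last pose, push and grip.
It fails at once if the gripper or arm touches the bin or its lid (contact force between any of the fingers, the arm and bin above 1 N).
It fails at once if the scraper is taken from its fork or knocked off it (distance of scraper from where it was at the start of the episode above 0.03 m).
It also fails if it takes over 51 s, if anything falls off the work surface, if the arm or the gripper's body presses on something with over 40 N, if the wrist force passes 120 N, or if a joint passes its speed limit or range.

## Robot

A 6-joint arm with a two-finger parallel gripper is mounted at the origin on a cart in front of the work surface, level with it; the furniture and walls round the work are solid. World frame = base frame: x ahead of the robot, y to its left, z up, the work surface at z = 0. Lengths are in mm, angles in rad, forces in N, time in s.
With the tool pointing down it reaches from about 350 to 975 mm from the base axis. Payload 7.1 kg.
Tool frame: the origin (TCP) lies on the front face of the gripper's body, between the roots of the fingers; the fingertips stand 80 mm ahead of it and the grasp point (between the pads) lies 61 mm ahead of it (env.tips_ahead is the distance from the TCP to the fingertips, in mm); z points along the fingers, y is the line along which they close (so a half turn about z gives the same grasp; the last joint's range is limited). The gripper opens to 88 mm and grips with 3 to 60 N. Pads are 20 mm wide; open, the fingers measure 115 mm over their backs; the gripper's body (75 mm by 178 mm) begins 61 mm behind the grasp point.
Start: joints at [-1.274, 0.423, 1.63, -0, 1.089, -0.019], TCP at [194.128, -594.07, 302.675] pointing down, gripper open.
Joint ranges: [-3, 3], [-0.9, 2.11], [0.09, 2.58], [-1.31, 4.45], [0.11, 2.69], [-2.54, 2.54]. Speed limits (rad/s): [2.39, 2.39, 3.01, 3.14, 3.14, 3.14].

## Interface

Orientations are given as a unit quaternion [x, y, z, w].
In Python, from station import env, set_gripper, viewer, workorder gives the robot as it stands. Calls block until the motion is done:
- env.reach(position, orientation): joint-space move of the TCP to a pose.
- env.move_l(position, rot=None, rate=150, f_stop=None): straight line of the TCP; rot=None keeps the orientation; rate is the mean speed in mm/s. With f_stop (N) it stops when the force on the tool has changed by that much, and returns True; else False.
- env.move_joints(angles): joint-space move.
- set_gripper(opening): finger opening in mm; the grip force is fixed at half the most; returns when the fingers have stopped.
- env.hold(seconds).
- env.ik(position, orientation): joint angles nearest the present ones, or None.
- env.read_state(): the state.
- viewer.camera(name): name is "scene" or "top" or "wrist"; returns the picture (400x640x3 uint8, blue, green, red); there is no depth.
- viewer.camera_params(name): a dict with "fx", "fy", "cx", "cy" (pixels), "pose" (4x4, takes a point from camera to world coordinates); the wrist camera has in their place "tool_from_camera" (4x4, takes a point from camera to tool coordinates, whose origin is the TCP and whose axes are the flange's). Camera axes: x right, y up, looking along -z (the intrinsics and any distortion apply to the point x, -y, -z); pixel columns grow to the right and rows downward; lengths in mm; the calibration is good to about 2 mm. A picture is of the moment at which its call begins: read the wrist's pose just before it. camera_params takes no time and is no camera call.
A pose or a line that the arm cannot do raises env.IKError and nothing moves.
- workorder.sign_off(): hands the job in; it is judged then, once.
The state is a dict: "time_s": time; "qpos": joint angles; "dq": joint speeds; "tau": joint torques, N m; "tool_pos": TCP position; "orientation": TCP orientation; "force": force on the tool from outside, world axes, zero at the start; "wrist_torque": the same for the moment, N m; "width": finger opening in mm; "grip_force": force on a finger pad.
Only numpy, scipy, OpenCV 4.12 (cv2) and the standard library are available. Lean on these libraries where they do the work, as an engineer would, in place of code of your own. Each camera call takes 0.05 s, during which the arm holds its last target. There are 200 camera calls.

## Working session

There is one attempt and no reset: what is moved stays moved. The work goes in short steps, each a Python script; the robot and the scene stay as the last script left them, time stands still between calls to the robot, and variables do not carry over. Pictures are saved under pics/ and viewed, at most 10 in all, crops included, and the job is handed in when it is done.

```bash
mkdir -p pics; ls
python3 - <<'E'
from station import env, viewer
import cv2,numpy as np
for n in("scene","top"):
    cv2.imwrite(f"pics/{n}0.png",viewer.camera(n))
    p=viewer.camera_params(n);print(n,{k:np.round(v,3).tolist() if not isinstance(v,str) else v for k,v in p.items()})
p=viewer.camera_params("wrist");print({k:np.round(v,3).tolist() for k,v in p.items()})
s=env.read_state();print(s)
E
```

```text
pics
scene {'fx': 470.369, 'fy': 470.369, 'cx': 322.171, 'cy': 197.419, 'pose': [[-0.835, 0.342, -0.431, 174.73], [-0.55, -0.531, 0.644, 831.403], [-0.009, 0.775, 0.632, 769.161], [0.0, 0.0, 0.0, 1.0]]}
top {'fx': 383.791, 'fy': 383.791, 'cx': 319.84, 'cy': 194.674, 'pose': [[0.084, 0.976, -0.201, 402.3], [-0.996, 0.082, -0.014, 186.425], [0.002, 0.202, 0.979, 1086.054], [0.0, 0.0, 0.0, 1.0]]}
{'fx': 330.532, 'fy': 330.532, 'cx': 320.408, 'cy': 195.27, 'tool_from_camera': [[0.001, 0.964, 0.265, 71.635], [1.0, -0.001, 0.001, -0.171], [0.001, 0.265, -0.964, -82.113], [0.0, 0.0, 0.0, 1.0]]}
{'time_s': 0.1, 'qpos': array([-1.27399209e+00,  4.23729855e-01,  1.63059891e+00, -1.25405799e-05,
        1.08859678e+00, -1.90206552e-02]), 'dq': array([-0.00047408, -0.00123768, -0.00180189, -0.00222788,  0.00110221,
       -0.00060556]), 'tau': array([ 2.46844511e-04, -5.45614779e+01, -2.74324501e+01,  6.45519909e-02,
        1.88148947e-02, -3.54563849e-05]), 'tool_pos': array([ 194.02195538, -593.71445211,  302.00670184]), 'orientation': array([ 9.87557040e-01,  1.57259809e-01, -9.77664372e-05, -6.59259053e-04]), 'force': array([-0.18554833,  1.21497212,  0.42913011]), 'wrist_torque': array([-0.00040822, -0.00732935, -0.01889052]), 'grip_force': 0.0, 'width': 87.86049148346201}
```

View pics/scene0.png

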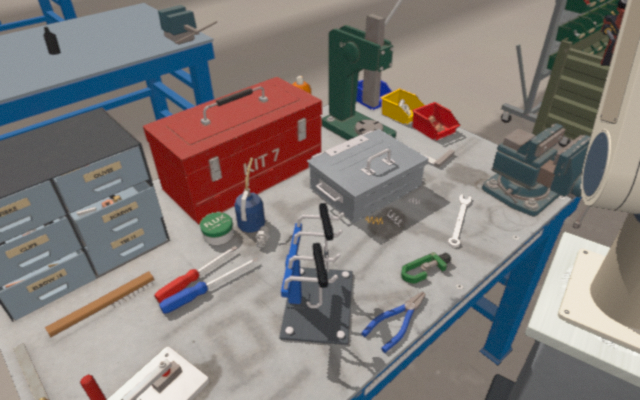

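View pics/top0.png

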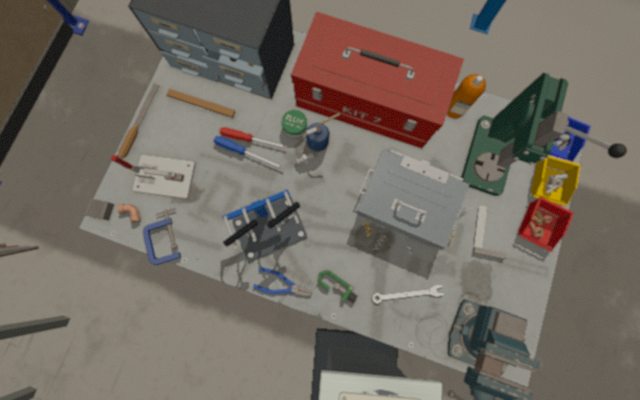

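The scene picture shows the grey bin with its bail at about (380,160) and the stand at (318,290), with black handles at (326,222) and (320,265). In the top view the handles are at (240,232) and (287,212), and the bail is at (408,211). I'll zoom in to tell the hook from the scraper.

Run:
```python
import cv2,numpy as np
s=cv2.imread("pics/scene0.png");t=cv2.imread("pics/top0.png")
a=cv2.resize(s[195:345,270:370],(400,600),interpolation=cv2.INTER_CUBIC)
b=cv2.resize(t[180:270,215:315],(400,360),interpolation=cv2.INTER_CUBIC)
c=cv2.resize(t[145:265,345:475],(260,240),interpolation=cv2.INTER_CUBIC)
o=np.zeros((600,800,3),np.uint8);o[:,:400]=a;o[:360,400:]=b;o[360:,400:660]=c
cv2.imwrite("pics/zoom.png",o)
```

```text
(no output)
```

View pics/zoom.png

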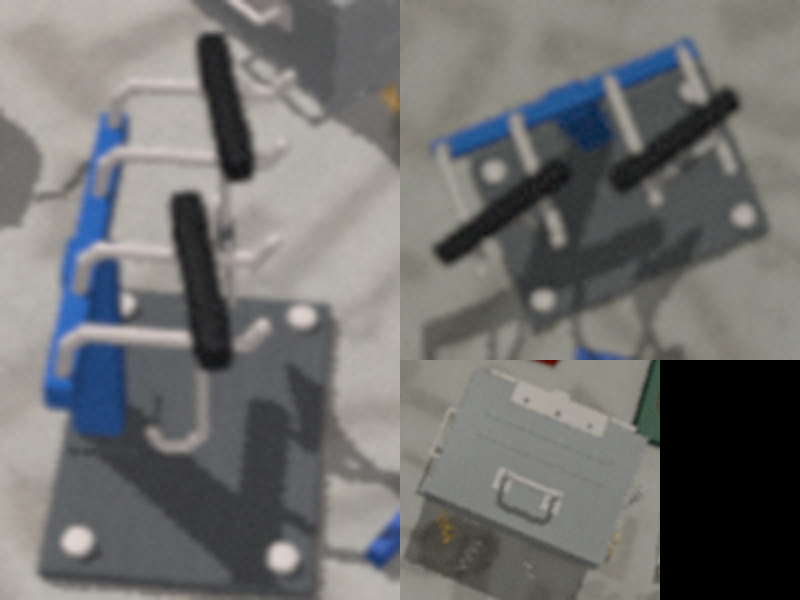

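The hook is the tool on the +y fork (left in the top view, about pixel (241,232)), with its J visible below it. The scraper is the other one. Next I'll compute coarse positions from both views.

```bash
cat > h.py <<'E'
import cv2,numpy as np
from scipy.spatial.transform import Rotation as R
def ray(p,T,px):
    d=np.array([(px[0]-p["cx"])/p["fx"],-(px[1]-p["cy"])/p["fy"],-1.]);return T[:3,3],T[:3,:3]@d
def onz(p,T,px,z):
    o,d=ray(p,T,px);return o+d*(z-o[2])/d[2]
def tri(rays):
    A=np.zeros((3,3));b=np.zeros(3)
    for o,d in rays:
        d=d/np.linalg.norm(d);M=np.eye(3)-np.outer(d,d);A+=M;b+=M@o
    return np.linalg.solve(A,b)
def toolT(s):
    T=np.eye(4);T[:3,:3]=R.from_quat(s["orientation"]).as_matrix();T[:3,3]=s["tool_pos"];return T
def dark(img,box,thr=45):
    x0,y0,x1,y1=box;m=(img[y0:y1,x0:x1].max(2)<thr).astype(np.uint8)
    c=sorted(cv2.findContours(m,0,2)[0],key=cv2.contourArea)[::-1][:2]
    out=[]
    for k in c:
        k=k+[x0,y0];r=cv2.minAreaRect(k);bx=cv2.boxPoints(r)
        e=np.array([np.linalg.norm(bx[i]-bx[(i+1)%4]) for i in range(4)]);i=int(np.argmin(e[:2]))
        out.append((np.array(r[0]),(bx[i]+bx[(i+1)%4])/2,(bx[(i+2)%4]+bx[(i+3)%4])/2,cv2.contourArea(k)))
    return out
E
python3 - <<'E'
from station import viewer
from h import *
s=cv2.imread("pics/scene0.png");t=cv2.imread("pics/top0.png")
ps,pt=[viewer.camera_params(n) for n in("scene","top")]
S=dark(s,(300,195,340,295));T=dark(t,(215,190,310,250))
for n,L in(("s",S),("t",T)):
    for c in L: print(n,*[np.round(v,1) for v in c])
for c in T:
    e=[onz(pt,pt["pose"],q,183) for q in c[:3]];print(np.round(e,1)[:,:2].tolist(),np.linalg.norm(e[1]-e[2]))
for c in S:
    e=[onz(ps,ps["pose"],q,180) for q in c[:3]];print("S",np.round(e,1)[:,:2].tolist(),np.linalg.norm(e[1]-e[2]))
# rail ends, bail ends, lid front corners (top view)
for n,q,z in(("rail",(215+37/4,180+147/4),137),("rail",(215+290/4,180+47/4),137),("bail",(345+106/2,145+(492-360)/2+5),131),("bail",(345+148/2,145+(514-360)/2+3),131),
 ("lidfl",(345+20/2,145+(492-360)/2),91),("lidfr",(345+199/2,145+(565-360)/2),91),("hl",(345+82/2,145+10/2),91),("hr",(345+247/2,145+78/2),91)):
    print(n,np.round(onz(pt,pt["pose"],q,z),1))
E
```

```text
s [320.2 265.1] [316.5 243.9] [323.9 286.4] 257.0
s [325.5 221.5] [321.2 204.2] [329.8 238.8] 176.0
t [240.9 232.3] [256.6 221.4] [225.2 243.3] 165.5
t [283.1 214.9] [298.  204.4] [268.2 225.3] 158.0
[[481.9, 377.4], [510.8, 343.7], [453.3, 410.7]] 88.30331497337008
[[531.6, 282.6], [559.6, 249.8], [503.8, 315.1]] 85.92870517131897
S [[480.1, 382.9], [513.5, 344.4], [449.8, 418.1]] 97.43091235436256
S [[532.4, 286.3], [566.8, 248.8], [500.7, 320.7]] 97.7084032988294
rail [521.1 433.3 137. ]
rail [597.8 282.6 137. ]
bail [5.604e+02 2.000e-01 1.310e+02]
bail [542.1 -53.1 131. ]
lidfl [570.8 105.5  91. ]
lidfr [ 495.2 -130.5   91. ]
hl [745.1  32.6  91. ]
hr [ 668.9 -191.2   91. ]
```

```bash
cat >> h.py <<'E'
def quat(yaw):  # tool down, tool y along heading yaw (deg)
    c,s=np.cos(np.radians(yaw)),np.sin(np.radians(yaw))
    return R.from_matrix(np.array([[-s,c,0],[c,s,0],[0,0,-1]])).as_quat()
E
python3 - <<'E'
from station import env,viewer,set_gripper
from h import *
pw=viewer.camera_params("wrist")
def shot(n):
    s=env.read_state();im=viewer.camera("wrist");cv2.imwrite(f"pics/{n}.png",im)
    np.save(f"pics/{n}.npy",toolT(s)@pw["tool_from_camera"]);print(n,s["tool_pos"].round(1),s["qpos"].round(2),s["time_s"])
q=quat(-18.3)
env.move_l([194,-594,430],rate=250)
env.reach([420,-250,450],q)
env.reach([570,-30,430],q);env.hold(.2);shot("w1")
env.reach([481,378,430],quat(40.6));env.hold(.2);shot("w2")
a,b=cv2.imread("pics/w1.png"),cv2.imread("pics/w2.png")
cv2.imwrite("pics/w12.png",np.vstack([a[80:380],b[80:380]]))
E
```

```text
w1 [569.7 -31.3 430.3] [-0.08  0.22  1.62 -0.    1.3   0.25] 3.525
w2 [481.6 377.1 430.1] [ 0.64  0.29  1.53 -0.    1.33 -0.06] 5.3167
```

View pics/w12.png

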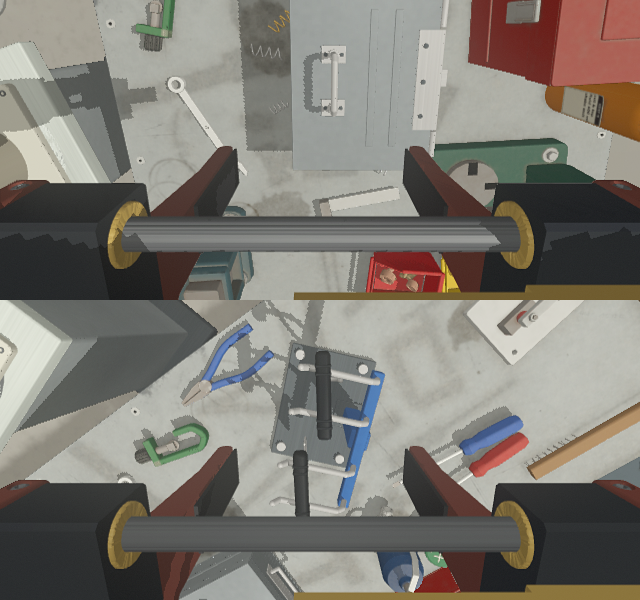

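Wrist view w1 shows the bail bar as a light vertical strip at column ~334, full-image rows ~133–187, so the bin yaw is about right. In w2 the hook handle is at about (323,175), turned relative to its fork. Next I'll measure both.

Run:
```python
from station import viewer
from h import *
pw,pt,ps=[viewer.camera_params(n) for n in("wrist","top","scene")]
T1,T2=np.load("pics/w1.npy"),np.load("pics/w2.npy")
a,b=cv2.imread("pics/w1.png"),cv2.imread("pics/w2.png")
t=cv2.imread("pics/top0.png");s=cv2.imread("pics/scene0.png")
D=[c for c in dark(b,(300,120,345,225),50)][0];print([np.round(v,1) for v in D])
Tt=dark(t,(215,190,310,250))[0];Ss=dark(s,(300,195,340,295))[0]
for c,p,T in((D,pw,T2),(Tt,pt,pt["pose"]),(Ss,ps,ps["pose"])):
    e=[onz(p,T,q,180) for q in c[:3]];d=e[1]-e[2];print(np.round(e,1)[:,:2].tolist(),np.linalg.norm(d).round(1),"yaw",(np.degrees(np.arctan2(d[1],d[0]))-90)%180)
print("tri",tri([ray(pw,T2,D[0]),ray(pt,pt["pose"],Tt[0]),ray(ps,ps["pose"],Ss[0])]).round(1))
# bail bar: bright strip between feet
g=a.min(2);print(g[145:176:6,318:350].tolist())
gt=t[195:225,385:435].min(2)
# lid edges at bail rows
g=cv2.GaussianBlur(a,(3,3),0)[:,:,1].astype(int)
print("row220",g[220,285:300].tolist()); 
cv2.imwrite("pics/z1.png",np.hstack([cv2.resize(a[110:210,285:445],(480,300)),cv2.resize(t[185:235,380:440],(320,300*320//360))[:300] if 0 else cv2.resize(t[185:235,380:433],(318,300))]))
```

```text
[array([317., 191.]), array([317., 198.], dtype=float32), array([317., 184.], dtype=float32), np.float64(0.0)]
[[488.4, 363.2], [493.3, 357.5], [483.5, 368.9]] 15.0 yaw 40.38148421782756
[[482.2, 378.0], [511.2, 344.2], [453.5, 411.4]] 88.6 yaw 40.635647625212414
[[480.1, 382.9], [513.5, 344.4], [449.8, 418.1]] 97.4 yaw 40.83998272896949
tri [485.1 372.9 175.8]
[[155, 155, 157, 156, 156, 156, 157, 156, 157, 158, 158, 158, 157, 136, 145, 171, 183, 197, 199, 181, 153, 157, 157, 157, 157, 157, 157, 157, 158, 158, 158, 158], [156, 156, 156, 156, 156, 157, 156, 156, 156, 155, 157, 156, 157, 137, 150, 170, 183, 197, 196, 180, 148, 160, 159, 159, 159, 159, 158, 157, 157, 158, 158, 158], [159, 159, 157, 158, 158, 158, 157, 156, 156, 156, 157, 157, 155, 138, 151, 172, 185, 198, 189, 182, 156, 159, 159, 159, 159, 158, 157, 159, 159, 159, 158, 158], [155, 154, 155, 155, 157, 156, 156, 155, 156, 158, 158, 157, 157, 137, 152, 173, 186, 196, 187, 180, 156, 157, 156, 158, 158, 159, 159, 159, 159, 158, 157, 158], [157, 157, 156, 157, 156, 155, 156, 155, 157, 156, 156, 157, 155, 133, 154, 176, 187, 197, 184, 169, 156, 158, 158, 159, 158, 158, 159, 158, 158, 159, 157, 157], [156, 156, 156, 156, 156, 156, 157, 155, 155, 155, 157, 156, 156, 135, 156, 176, 187, 199, 183, 169, 155, 157, 158, 158, 158, 158, 158, 158, 158, 157, 157, 157]]
row220 [127, 126, 126, 125, 125, 125, 124, 131, 149, 157, 158, 158, 158, 159, 159]
```

View pics/z1.png

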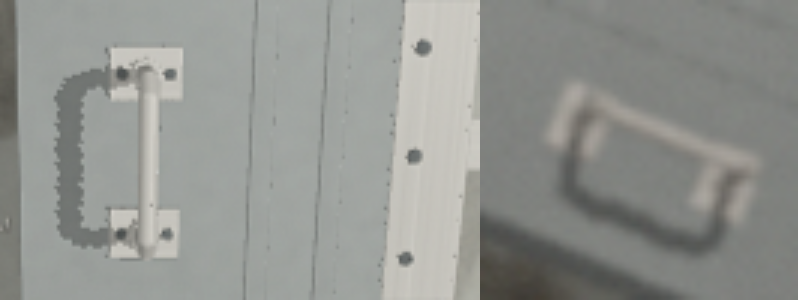

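Run:
```python
from station import viewer
from h import *
pw,pt,ps=[viewer.camera_params(n) for n in("wrist","top","scene")]
T1,T2=np.load("pics/w1.npy"),np.load("pics/w2.npy")
b=cv2.imread("pics/w2.png")
print(b[175,305:345].max(1).tolist())
for th in(55,60,65,70):
    D=dark(b,(308,115,338,235),th)[0];e=[onz(pw,T2,q,182) for q in D[:3]];d=e[1]-e[2]
    print(th,[np.round(v,1).tolist() for v in D],np.round(e,1)[:,:2].tolist(),np.linalg.norm(d).round(1),(np.degrees(np.arctan2(d[1],d[0]))-90)%180)
for n,qs,p,T in(("w",[(334.6,134),(334.3,163),(334.1,192)],pw,T1),("t",[(397.5,200.8),(411.7,206.7),(425.8,212.5)],pt,pt["pose"])):
    e=[onz(p,T,q,132) for q in qs];d=e[0]-e[2];print(n,np.round(e,1).tolist(),np.linalg.norm(d),np.degrees(np.arctan2(d[1],d[0]))-90)
print(tri([ray(pw,T1,(334.3,163)),ray(pt,pt["pose"],(411.7,206.7))]).round(1))
print("lid front edge", [onz(pw,T1,q,91).round(1).tolist() for q in((292.5,130),(292.5,220))])
```

```text
[90, 89, 89, 124, 123, 121, 119, 118, 119, 126, 123, 80, 53, 57, 62, 64, 65, 64, 66, 68, 72, 74, 73, 64, 60, 59, 79, 88, 89, 86, 89, 88, 87, 88, 88, 88, 87, 88, 89, 87]
55 [[317.5, 184.0], [317.5, 169.0], [317.5, 199.0], 1.5] [[483.6, 369.6], [473.5, 381.5], [494.0, 357.4]] 31.6 40.40443733384754
60 [[317.6, 177.5], [316.8999938964844, 156.0], [318.29998779296875, 199.0], 60.0] [[479.3, 374.9], [464.5, 391.2], [494.6, 357.9]] 44.9 42.16034563675532
65 [[320.2, 178.0], [319.3999938964844, 155.89999389648438], [321.0, 200.10000610351562], 194.5] [[481.7, 376.2], [466.3, 392.9], [497.6, 358.9]] 46.3 42.52975688582518
70 [[322.9, 174.5], [322.20001220703125, 130.89999389648438], [323.70001220703125, 218.0], 812.5] [[481.4, 380.8], [452.4, 413.4], [512.5, 345.7]] 90.5 41.623054802630435
w [[597.1, 1.0, 132.0], [586.7, -30.6, 132.0], [575.8, -63.7, 132.0]] 68.12610226155489 -18.22356533528567
t [[599.0, 3.3, 132.0], [586.9, -33.0, 132.0], [575.0, -68.9, 132.0]] 76.13341461983197 -18.339002181538717
[586.4 -31.1 135.5]
lid front edge [[549.1, 18.5, 91.0], [508.8, -94.1, 91.0]]
```

Run:
```python
from station import env,viewer,set_gripper
from h import *
q=quat(41);x,y=481.5,380.0
set_gripper(45)
env.reach([x,y,300],q)
env.move_l([x,y,239],rate=60)
set_gripper(5)
s=env.read_state();print(s["width"],s["grip_force"],s["tool_pos"],s["force"])
env.move_l([x,y,239+55],rate=80)
d=np.array([-np.cos(np.radians(27.5)),-np.sin(np.radians(27.5))])*115
env.move_l([x+d[0],y+d[1],294],rate=150)
env.hold(.4)
s=env.read_state();print(s["width"],s["grip_force"],s["tool_pos"],s["time_s"],s["force"])
a=viewer.camera("scene");t=viewer.camera("top")
cv2.imwrite("pics/s1.png",a);cv2.imwrite("pics/t1.png",t)
cv2.imwrite("pics/s1z.png",cv2.resize(a[130:350,240:440],(545,600)))
```

```text
14.592472382845978 29.999366998672485 [481.64238386 380.08812474 239.1757359 ] [ 1.43419649 -0.08526197  1.11413855]
14.650096818638428 29.998588263988495 [379.65277147 326.97093614 293.8695185 ] 10.6667 [-0.39282035  0.42665203 -2.0066012 ]
```

View pics/s1z.png

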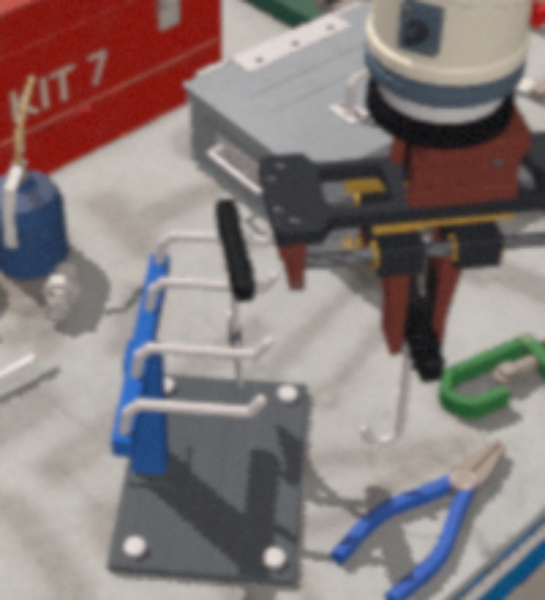

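The picture shows the hook held by its middle, hanging vertically clear of the stand, with the scraper still on its fork. Next I'll go to the front of the bail.

Run:
```python
from station import env,viewer
from h import *
yaw=-18.3;q=quat(yaw);u=np.array([np.cos(np.radians(yaw)),np.sin(np.radians(yaw))])
B=np.array([586.7,-31.5]);P=B-68*u
s=env.read_state();p=s["tool_pos"]
env.move_l([p[0],p[1],390],rate=150)
env.reach([*P,390],q)
env.move_l([*P,277.5],rate=90)
env.hold(.3)
s=env.read_state();print(s["tool_pos"],s["time_s"],s["force"],s["width"],P)
a=viewer.camera("scene");w=viewer.camera("wrist")
cv2.imwrite("pics/s2.png",a);cv2.imwrite("pics/w3.png",w)
o=np.zeros((600,800,3),np.uint8);o[:,:480]=cv2.resize(a[110:235,310:410],(480,600),interpolation=cv2.INTER_CUBIC)
o[:400,480:]=cv2.resize(w[40:240,240:400],(320,400));cv2.imwrite("pics/s2z.png",o)
```

```text
[522.22877149 -10.15930958 277.75665648] 14.625 [-0.23761248  0.32996109 -1.34291532] 14.993250211760154 [522.13906752 -10.14851299]
```

View pics/s2z.png

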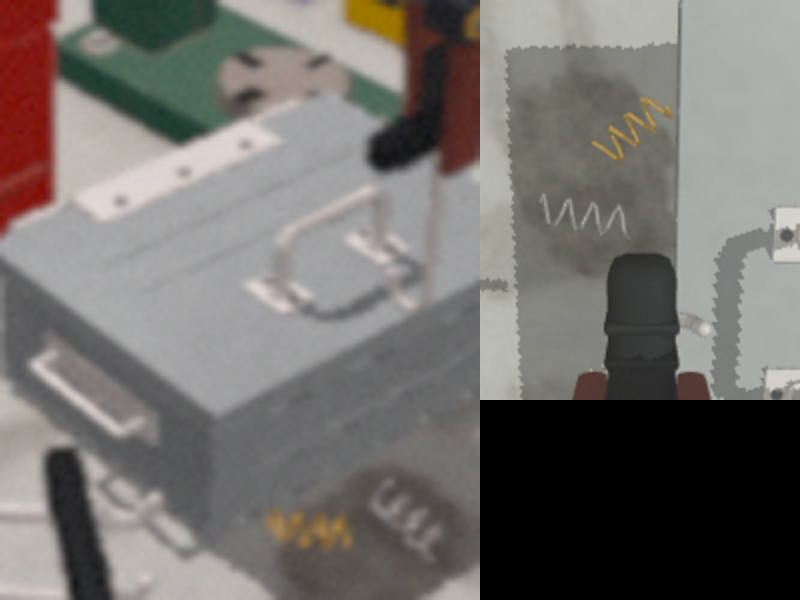

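Run:
```python
from station import viewer,env
from h import *
pw,ps=[viewer.camera_params(n) for n in("wrist","scene")]
def proj(p,T,X):
    c=np.linalg.inv(T)@np.append(X,1);return (p["cx"]-p["fx"]*c[0]/c[2],p["cy"]+p["fy"]*c[1]/c[2])
Tw=toolT(env.read_state())@pw["tool_from_camera"]
u=np.array([.949,-.314,0]);h=np.array([522.2,-10.2,216.])
for n,X in(("tip",h+25*u-[0,0,96]),("low",h+11*u-[0,0,112]),("bailmid",np.array([586.7,-31.5,131])),("bailL",np.array([596.1,-3,131])),("bailR",np.array([577.3,-60,131]))):
    print(n,np.round(proj(ps,ps["pose"],X),1),np.round(proj(pw,Tw,X),1))
print(tri([ray(ps,ps["pose"],(390.8,168.5)),ray(pw,Tw,(352,203.5))]))
```

```text
tip [390.7 165.9] [354.3 203.5]
low [394.3 174.1] [335.  197.7]
bailmid [378.4 154.2] [415.1 207.9]
bailL [369.3 158.6] [418.3 167. ]
bailR [387.4 149.8] [412.  246.1]
[544.85649982 -19.66097593 111.95025521]
```

```bash
cat >> h.py <<'E'
YAW=-18.3
U=np.array([np.cos(np.radians(YAW)),np.sin(np.radians(YAW)),0]);B=np.array([586.7,-31.5,131.])
def tcp(th):  # tcp for lid angle th (deg) with seat on bail axis
    a=np.arctan2(40,134)+np.radians(th);r=np.hypot(134,40)
    bail=B+134*U-[0,0,40]-r*np.cos(a)*U+[0,0,r*np.sin(a)]
    return bail-11*U+[0,0,104+61.7]
E
python3 - <<'E'
from station import env,viewer
from h import *
def rep(n):
    s=env.read_state();print(n,s["tool_pos"].round(1),s["force"].round(1),s["width"].round(1),s["time_s"])
p=tcp(0);p[2]=277.7
rep("pre")
print(env.move_l(p,rate=50,f_stop=5));rep("in")
print(env.move_l(tcp(0),rate=30,f_stop=8));rep("up")
a=viewer.camera("scene");w=viewer.camera("wrist")
cv2.imwrite("pics/s3.png",a);cv2.imwrite("pics/w4.png",w)
o=np.zeros((600,800,3),np.uint8);o[:,:480]=cv2.resize(a[110:235,310:410],(480,600),interpolation=cv2.INTER_CUBIC)
o[:400,480:]=cv2.resize(w[40:240,240:400],(320,400));cv2.imwrite("pics/s3z.png",o)
E
```

```text
Traceback (most recent call last):
AttributeError: 'float' object has no attribute 'round'
```

Run:
```python
from station import env,viewer
from h import *
def rep(n):
    s=env.read_state();print(n,s["tool_pos"].round(1),s["force"].round(1),s["width"],s["time_s"])
p=tcp(0);p[2]=277.7
rep("pre")
r=env.move_l(p,rate=50,f_stop=5);rep(f"in {r}")
if not r: print(env.move_l(tcp(0),rate=30,f_stop=8));rep("up")
a=viewer.camera("scene");w=viewer.camera("wrist")
cv2.imwrite("pics/s3.png",a);cv2.imwrite("pics/w4.png",w)
o=np.zeros((600,800,3),np.uint8);o[:,:480]=cv2.resize(a[110:235,310:410],(480,600),interpolation=cv2.INTER_CUBIC)
o[:400,480:]=cv2.resize(w[40:240,240:400],(320,400));cv2.imwrite("pics/s3z.png",o)
```

```text
pre [522.2 -10.1 277.6] [-1.3 -0.  -1.4] 14.886172461121438 14.725
in False [576.  -28.  277.7] [ 0.5  0.2 -1.3] 14.801680120480661 16.0167
False
up [576.1 -28.  296.6] [-0.3  0.4 -2.6] 14.869307315075268 16.8
```

View pics/s3z.png

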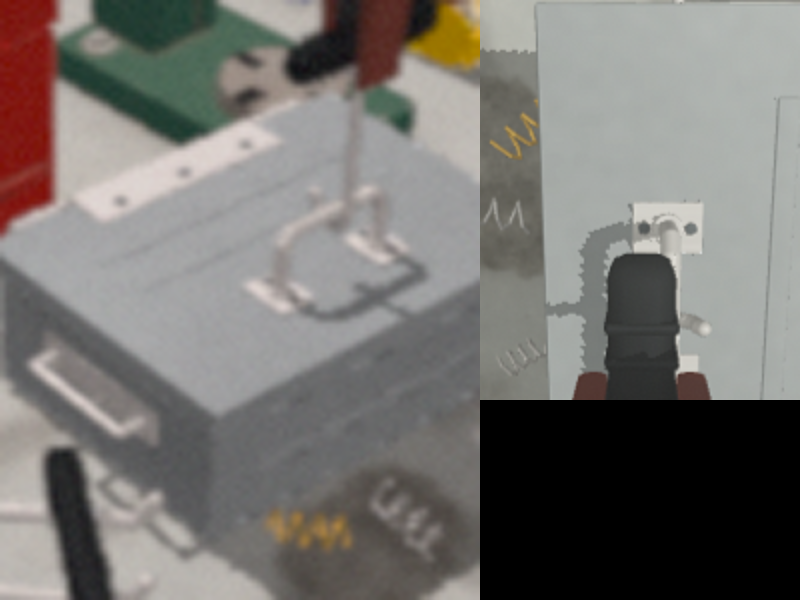

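The J is around the bail bar, with its tip showing behind the bar. I'll raise it along the arc.

Run:
```python
from station import env,viewer
from h import *
for th in np.arange(5,46.1,4.1):
    if env.move_l(tcp(th),rate=50,f_stop=20): print("stop",th);break
    s=env.read_state();print(round(th,1),s["tool_pos"].round(1),s["force"].round(1))
env.hold(.5)
s=env.read_state();print(s["tool_pos"].round(1),s["force"].round(1),s["width"],s["time_s"])
a=viewer.camera("scene");w=viewer.camera("wrist")
cv2.imwrite("pics/s4.png",a);cv2.imwrite("pics/w5.png",w)
np.save("pics/w5.npy",toolT(s)@viewer.camera_params("wrist")["tool_from_camera"])
o=np.zeros((600,800,3),np.uint8);o[:,:480]=cv2.resize(a[60:235,290:430],(480,600),interpolation=cv2.INTER_CUBIC)
o[:400,480:]=cv2.resize(w[0:400,190:510],(320,400));cv2.imwrite("pics/s4z.png",o)
```

```text
5.0 [579.9 -29.3 308.3] [-1.7  0.3 -4.9]
9.1 [584.  -30.6 317.7] [-1.   0.2 -6.1]
13.2 [588.5 -32.1 326.6] [-0.8  0.5 -6.2]
17.3 [593.5 -33.7 335.1] [-0.5 -0.  -5.3]
21.4 [599.1 -35.6 343.2] [-0.5 -0.1 -4.6]
25.5 [605.2 -37.6 350.8] [-1.1 -0.5 -5.6]
29.6 [611.9 -39.9 358. ] [-0.7 -0.  -3.7]
33.7 [619.  -42.2 364.7] [-1.9  0.  -4.7]
37.8 [626.6 -44.7 370.8] [-2.   0.6 -4.6]
41.9 [634.5 -47.3 376.3] [-1.2  0.2 -4.1]
46.0 [642.8 -50.1 381.1] [-1.5 -1.1 -3.5]
[642.3 -49.9 380.8] [-2.4  0.7 -4.9] 15.027408476305256 21.2917
```

View pics/s4z.png

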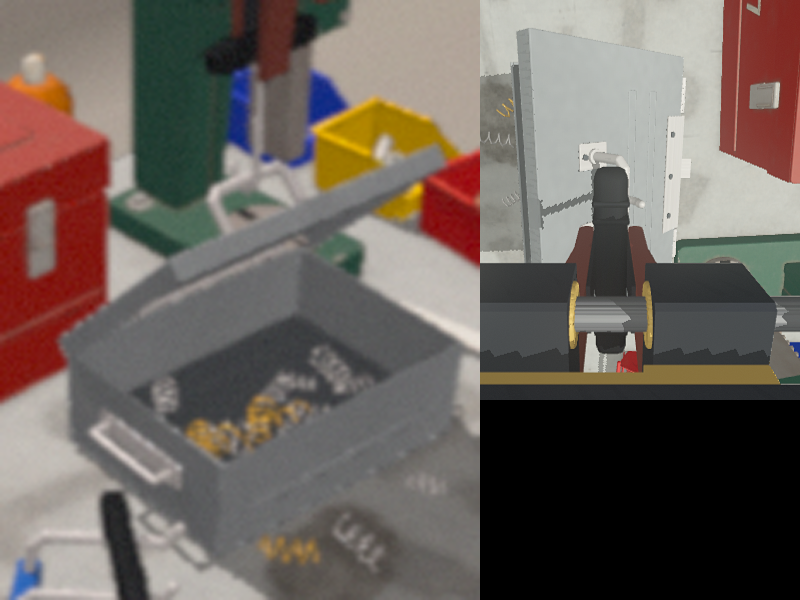

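The lid stands open on the hook. In the scene view its front corners are at about (341,138) and (418,104). I'll check the angle numerically.

Run:
```python
from station import viewer
from h import *
ps,pw=viewer.camera_params("scene"),viewer.camera_params("wrist")
def proj(p,T,X):
    c=np.linalg.inv(T)@np.append(X,1);return np.round((p["cx"]-p["fx"]*c[0]/c[2],p["cy"]+p["fy"]*c[1]/c[2]),1)
V=np.array([-U[1],U[0],0]);H=B+134*U-[0,0,40];Tw=np.load("pics/w5.npy")
for th in(36,40,43,45,47,50):
    t=np.radians(th);f=H+188*(-np.cos(t)*U+np.array([0,0,np.sin(t)]))
    b=tcp(th)+11*U-[0,0,165.7]
    print(th,"corners",proj(ps,ps["pose"],f+118*V),proj(ps,ps["pose"],f-118*V),"bailL scene",proj(ps,ps["pose"],b+30*V),"wrist",proj(pw,Tw,f+118*V),proj(pw,Tw,b+30*V))
```

```text
36 corners [347. 150.] [421.1 115.9] bailL scene [356.7 124.4] wrist [215.9  39. ] [309.4 159.6]
40 corners [344.7 144.4] [419.1 110.8] bailL scene [354.6 121. ] wrist [223.   36.2] [319.4 160.7]
43 corners [342.8 140.3] [417.5 107.1] bailL scene [352.9 118.5] wrist [229.5  34. ] [327.5 161.6]
45 corners [341.5 137.5] [416.3 104.6] bailL scene [351.7 117. ] wrist [234.5  32.5] [333.1 162.1]
47 corners [340.1 134.8] [415.1 102.2] bailL scene [350.6 115.4] wrist [240.  31.] [339.  162.6]
50 corners [338.  130.9] [413.1  98.6] bailL scene [348.8 113.2] wrist [249.3  28.8] [348.1 163.3]
```

The observed corners match 44–45°, and the hook carries the load steadily. Handing in.

```bash
python3 -c "
from station import env,workorder
s=env.read_state();print(s['grip_force'],s['force'],s['time_s'])
print(workorder.sign_off())"
```

```text
29.998186826705933 [-1.45031129  0.92994089 -4.38538288] 21.3917
the job is handed in; nothing more can be done
None
```

The job is handed in at 21.4 s of the allowed 51 s: the lid stands at about 45° (measured from the camera views) on the swarf hook, still in the grip. The pictures show no robot contact with the bin or lid, and the scraper was left on its fork. The sign-off returned no verdict.

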